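# Seat the plate holder and hold the UV lamp over it

### The arm

A 6-joint arm with a two-finger parallel gripper is mounted at the origin on the work surface. World frame = base frame: x ahead of the robot, y to its left, z up, the work surface at z = 0. Lengths are in m, angles in rad, forces in N, time in s.
With the tool pointing down it reaches from about 0.4 to 0.825 m from the base axis. Payload 7 kg.
Tool frame: the origin (TCP) lies at the very end of the fingers, on their centre line; the grasp point (between the pads) lies 19 mm behind it; z points along the fingers, y is the line along which they close (so a half turn about z gives the same grasp; the last joint's range is limited). The gripper opens to 88 mm and grips with 3 to 60 N. Pads are 19 mm wide; open, the fingers measure 130 mm over their backs; the gripper's body (78 mm by 193 mm) begins 47 mm behind the grasp point.
Start: joints at [-0.911, 0.359, 0.012, 0, -1.224, -0.288], TCP at [0.245, -0.629, 0.203] pointing down, gripper open.
Joint ranges: [-3.07, 3.07], [-1.43, 2.12], [-1.02, 1.25], [-3.03, 1.67], [-3.05, -0], [-3.03, 3.03]. Speed limits (rad/s): [2.39, 2.39, 3.01, 3.14, 3.14, 3.14].

### API

Orientations are given as [roll, pitch, yaw] about the fixed x, y, z axes, in that order (R = Rz(yaw) Ry(pitch) Rx(roll)).
In Python, from station import * gives the robot as it stands.
- The arm moves only by the tool servo_tool, never from a script. Its argument "moves" is a list of rows, each an object of numbers: "jaw": the opening, from 0 (shut) to 1 (fully open); "dx", "dy", "dz": the shift along the world's x, y, z in m; "roll": the turn about the world's z in degrees. A call has exactly 10 rows; each row shifts and turns the commanded pose from where the row before left it; what a row does not reach is not made up. A row lasts 1/8 s, in which the tool goes at most 62.5 mm and 10.7 degrees, less where a joint would pass 70% of its speed; a pose out of reach is approached as far as the arm can. A call with a gripper value outside its range is refused whole. The fingers move at their own pace and stop on an object; "newtons" is the grip in N (left out, the last holds). Time passes only in rows, so rows that do not move let the fingers close, or fill a call up. It gives the time, the measured TCP pose, the force, the opening and the grip force at its end, in the units of the state.
- get_state(): the state, without advancing time (a new reading comes with each control period).
- grab_frame(name): name is "scene" or "side" or "wrist"; returns (picture, depth): 480x640x3 uint8, red, green, blue; 480x640 float32, m along the optical axis (not along the pixel's ray), 0 where there is no reading.
- calibration(name): a dict with "intrinsics" (3x3 intrinsics, pixels), "R" (3x3) and "t" (3): a world point X has camera coordinates R X + t. Camera axes: x right, y down, z forward; pixel columns grow to the right and rows downward; lengths in m; the calibration is good to about 2 mm. A picture is of the moment at which its call begins: read the wrist's pose just before it. calibration takes no time and is no camera call; for the wrist camera it gives the pose at the moment of the call.
- job_done(): hands the job in; it is judged then, once.
The state is a dict: "t": time; "q": joint angles; "qd": joint speeds; "joint_efforts": joint torques, N m; "eef_pos": TCP position; "ee_rot": TCP orientation; "force": force on the tool from outside, world axes, zero at the start; "moment": the same for the moment, N m; "width": finger opening in m; "gripper_force": force on a finger pad.
Only numpy, scipy, OpenCV 4.12 (cv2) and the standard library are available. Lean on these libraries where they do the work, as an engineer would, in place of code of your own. Each camera call takes 0.05 s, during which the arm holds its last target. There are 200 camera calls.

### The job

Pick up the orange plate holder and push its square-bored hub fully down onto the square brass post of the viewing stand (any of the four quarter turns will do), and let go of it. Then pick up the blue UV hand lamp by its handle, carry it over the row of bottles and the tube rack, and hold it still and level, centred about 25 mm above the glass plate with its length along the plate's length, never touching the plate or holder with the lamp. The program finishes while the gripper is still holding the lamp there; do not bump the rack with what you carry, and leave the bottles, the jar and the beaker where they stand.

Things in the scene. Friction and masses are not known exactly. Their poses are not given: they have to be found in the camera images.
- holder: Loose orange plate holder, 140 g (mm): origin at the centre of the hub's underside. Hub 36x36x24 high with a central 16x16 square bore, sides along x and y, open below, 24 deep, mouth chamfered. On it a frame 110 (x) by 50 (y), 24 to 36 above the origin, with a pale spotted 100x44 glass plate, top at 37.5. Grip from above by the long edges (50 across y). At first x is roughly along world y.
- plate_top (a point): Centre of the top face of the glass plate on the holder (37.5 mm above the holder's origin); axes as the holder's: x along the plate's length.
- stand: Fixed stand (mm): dark steel foot 110x110x15 with an upright brass square post 14x14, 22 high, chamfered tip, at its centre (top 37 above the table). Origin: centre of the foot's underside, on the table; x, y along the sides of post and foot. Fully seated, the holder's hub rests on the foot: holder's origin 15 above the stand's, plate top 52.5 above the table.
- lamp: Loose blue UV hand lamp, about 350 g (mm), window down on the table, balanced at its middle. Origin: centre of its underside; x along its length (at first roughly along world y), z up. Body 204 (x) by 50 (y) by 36 high. Black handle bar above it, 110 long (x), 22 wide (y), from 60 to 82 above the origin, on two posts 78 apart; free from 36 to 60 between them.
- lamp_window (a point): Centre of the lamp's violet filter window, its lowest face (same point as the lamp's origin); axes as the lamp's.
- lamp_handle (a point): Middle of the lamp's handle bar, 71 mm above the lamp's origin: pinch it here from above, across y (22 mm).
- rack: Fixed wooden test tube rack 150 (x) by 60 (y) mm, its glass tubes' tops 117 mm above the table; origin at the centre of its underside. With the amber bottle and the green-capped jar it forms a row between the lamp and the stand.
- amber_bottle: Loose amber reagent bottle with black cap, 54 mm across, 130 mm high, bystander; origin at the centre of its underside.
- green_jar: Loose white jar with green cap, 64 mm across, 95 mm high, bystander; origin at the centre of its underside.
- beaker: Loose glass beaker, 70 mm across, 90 mm high, bystander beyond the stand; origin at the centre of its underside.
Things that resemble listed ones, but are neither listed nor needed, are in the scene too. Of the things like the lamp, leave any that is turquoise; of the rest the larger one is meant.

How it is judged:
On the way:
1. the plate holder is fully down on the stand's square post, level, and let go (horizontal distance between holder and stand below 0.005 m and z of holder in the frame of stand between 0.01 and 0.019 m and angle between holder's own z axis and vertical below 0.07 rad and contact force between the fingers and holder below 0.2 N), for 0.3 s.
At the end, for the whole second after the job is handed in: Holder on the post (down within 4 mm, centred within 5 mm, level within 4 deg), released; lamp gripped, still, touching only the gripper, window 12 to 40 mm above the plate, centred within 12 mm, lengthways within 9 deg (either way round), level within 5.7 deg (all of step 1 and horizontal distance between lamp_window and plate_top below 0.012 m and z of lamp_window in the frame of plate_top between 0.012 and 0.04 m and angle between the x axis of lamp and the x axis of holder, either way round below 0.16 rad and angle between lamp's own z axis and vertical below 0.1 rad and linear speed of lamp below 0.02 m/s and angular speed of lamp below 0.15 rad/s and contact force between the fingers and lamp above 1 N and contact force between lamp and holder below 0.1 N and contact force between lamp and stand below 0.1 N and contact force between lamp and rack below 0.1 N and contact force between lamp and amber_bottle below 0.1 N and contact force between lamp and green_jar below 0.1 N and contact force between lamp and beaker below 0.1 N); the arm keeps its last pose, push and grip.
It fails at once if a bottle, the jar or the beaker moved by more than 15 mm (distance of any of amber_bottle, green_jar, beaker from where it was at the start of the episode above 0.015 m).
It fails at once if a bottle, the jar or the beaker tipped (angle between any of amber_bottle, green_jar, beaker's own z axis and vertical above 0.25 rad).
It fails at once if the lamp or the holder bumped against the tube rack (contact force between any of lamp, holder and rack above 3 N).
It fails at once if the lamp touched the holder or its plate (contact force between lamp and holder above 0.5 N).
It also fails if it takes over 66 s, if anything falls off the work surface, if the arm or the gripper's body presses on something with over 40 N, if the wrist force passes 120 N, or if a joint passes its speed limit or range.

## Working session

There is one attempt and no reset: what is moved stays moved. The work goes in short steps, Python scripts to look and compute and a tool call to move; the robot and the scene stay as the last step left them, time stands still between calls to the robot, and variables do not carry over. Pictures are saved under pics/ and viewed, at most 10 in all, crops included, and the job is handed in when it is done.

Besides the shell and the picture viewer there is one more tool, called after ">>>" as name(argument=value, ...), one argument or row to a line, values as JSON. servo_tool: Moves the arm, as the interface text tells. Its arguments: {"type":"object","properties":{"moves":{"type":"array","items":{"type":"object","properties":{"jaw":{"type":"number"},"dx":{"type":"number"},"dy":{"type":"number"},"dz":{"type":"number"},"roll":{"type":"number"}}}},"newtons":{"type":"number"}},"required":["moves"]}

```bash
mkdir -p pics; python3 - <<'E'
from station import *
import cv2, numpy as np
s=get_state();print(s['t'],s['eef_pos'],s['ee_rot'],s['width'])
for n in ['scene','side','wrist']:
    c=calibration(n); p,d=grab_frame(n)
    np.savez(f'{n}0.npz',p=p,d=d,K=c['intrinsics'],R=c['R'],t=c['t'])
    cv2.imwrite(f'pics/{n}0.png',p[:,:,::-1])
    print(n,-np.array(c['R']).T@c['t'])
E
```

```text
0.0 [ 0.24502248 -0.62839764  0.20171771] [ 3.13994971e+00 -9.92040101e-05 -2.76993791e+00] 0.08771089060491184
scene [ 1.19182671 -0.83572475  1.06461003]
side [0.2086147  0.66016429 0.99318565]
wrist [ 0.17662434 -0.65618244  0.38324372]
```

View pics/scene0.png

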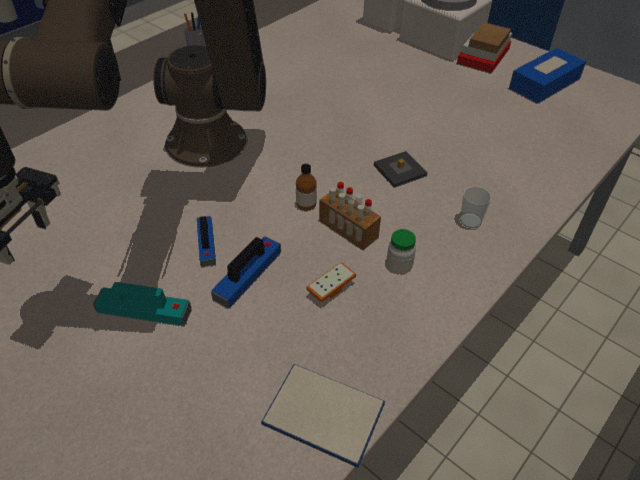

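View pics/side0.png

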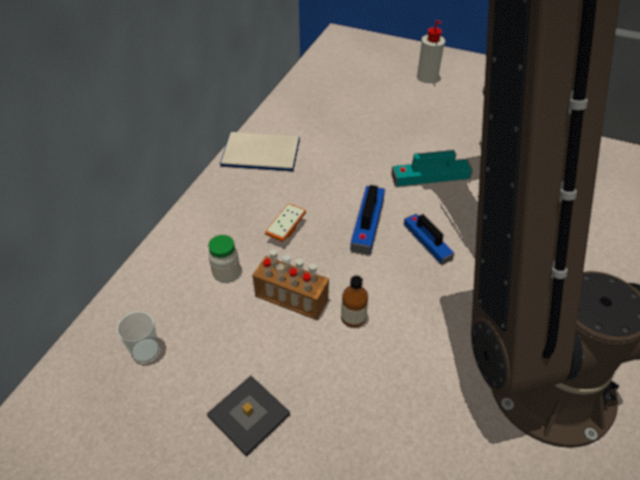

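The scene shows the large blue lamp at about (247,270), the holder at (331,282), the stand at (400,168) with its post at (401,162), the rack at (350,218), the amber bottle at (306,190), the jar at (401,250) and the beaker at (474,207). The small blue and turquoise lamps are decoys. In the side view, the lamp is at (368,218), the holder at (286,222) and the stand at (248,413).

```bash
cat > h.py <<'E'
import numpy as np, cv2
def cloud(f):
    z=np.load(f) if isinstance(f,str) else f
    d=z['d'];v,u=np.mgrid[:480,:640]
    K=z['K'];P=np.stack([(u-K[0,2])/K[0,0]*d,(v-K[1,2])/K[1,1]*d,d],-1)
    W=(P-z['t'])@z['R']; W[d==0]=np.nan
    return z['p'],W
def rect(xy):
    c,s,a=cv2.minAreaRect((xy*1000).astype(np.float32))
    if s[0]<s[1]: s=s[::-1];a+=90
    return np.round(c,1),np.round(s,1),round((a+90)%180-90,1)
def clean(mask,k=1):
    n,l,st,_=cv2.connectedComponentsWithStats(mask.astype(np.uint8))
    return l==1+np.argmax(st[1:,4])
E
python3 - <<'E'
from h import *
roi={'scene':dict(lamp=(205,230,290,310),holder=(300,255,362,308),stand=(368,145,432,190),rack=(312,175,385,250),bottle=(290,160,322,212),jar=(382,226,420,275),beaker=(455,182,495,232)),
'side':dict(lamp=(345,180,390,255),holder=(258,200,312,248),stand=(200,370,295,460),rack=(245,248,335,320),bottle=(338,272,372,330),jar=(203,232,245,285),beaker=(112,308,165,368))}
for n in roi:
    p,W=cloud(f'{n}0.npz'); hsv=cv2.cvtColor(p,cv2.COLOR_RGB2HSV)
    m0=np.zeros((480,640),bool)
    table=W[(W[...,2]<.03)&(np.abs(W[...,0]-.6)<.3)&(np.abs(W[...,1])<.5)]
    print(n,'table z',np.median(table[:,2]))
    for k,(a,b,c,e) in roi[n].items():
        m=m0.copy();m[b:e,a:c]=1
        Z=W[...,2]; up=m&(Z>.008)
        up=clean(up); q=W[up]
        zt=np.percentile(q[:,2],98)
        print(k,'all',rect(q[:,:2]),'ztop',zt.round(4),'zmax',q[:,2].max().round(3))
        if k=='lamp':
            for nm,mm in (('handle',up&(Z>.065)),('body',up&(Z>.028)&(Z<.042))): print('  ',nm,rect(W[clean(mm)][:,:2]),np.median(W[mm][:,2]))
        elif k=='holder':
            mm=clean(up&(Z>zt-.008));print('  top',rect(W[mm][:,:2]))
            mm=clean(m&(hsv[...,1]<90)&(Z>.03));print('  plate',rect(W[mm][:,:2]),np.median(W[mm][:,2]))
        elif k=='stand':
            mm=up&(Z>.028);print('  post',mm.sum(),W[mm].mean(0).round(4))
            mm=clean(up&(Z<.022)&(Z>.01));print('  foot',rect(W[mm][:,:2]))
        else:
            mm=up&(Z>zt-.012);print('  top',rect(W[mm][:,:2]))
E
```

```text
scene table z 0.0011480082689576555
lamp all (array([ 475.3, -279.3]), array([209.2,  53.2]), -80.5) ztop 0.0853 zmax 0.088
   handle (array([ 475.4, -279.1]), array([115.2,  25.1]), -80.5) 0.08174391327898439
   body (array([ 475.2, -279.2]), array([209.1,  53.2]), -80.5) 0.036669795772314946
holder all (array([ 646.8, -179.7]), array([112.9,  54.3]), 85.2) ztop 0.0424 zmax 0.045
  top (array([ 647.5, -180. ]), array([112.4,  52.9]), 85.3)
  plate (array([ 647.4, -178.5]), array([102.2,  47. ]), 85.5) 0.038529351140741866
stand all (array([510. , 273.9]), array([116., 115.]), 70.1) ztop 0.0348 zmax 0.042
  post 33 [0.5094 0.2735 0.0355]
  foot (array([510. , 274.9]), array([115.1, 114.2]), -20.2)
rack all (array([548.7,  -2.6]), array([157.6,  67.6]), -0.1) ztop 0.1191 zmax 0.123
  top (array([549.3,  -1.4]), array([109.3,  47.1]), -0.8)
bottle all (array([414.4, -11. ]), array([54. , 42.5]), 55.3) ztop 0.1318 zmax 0.135
  top (array([410.5,  -8.6]), array([32.2, 22.6]), -47.4)
jar all (array([719.3, -14.7]), array([62. , 61.7]), 66.1) ztop 0.0987 zmax 0.102
  top (array([717.6, -11
[... 758 characters left out ...]
.9]), -20.7) ztop 0.0298 zmax 0.041
  post 76 [0.5087 0.2796 0.0358]
  foot (array([509.6, 278.2]), array([112.6, 110.9]), -20.8)
rack all (array([551.3,   1.4]), array([153.8,  65.6]), -2.3) ztop 0.1181 zmax 0.122
  top (array([550.3,   2.6]), array([107. ,  46.4]), -1.5)
bottle all (array([406.4,   3. ]), array([54.7, 46.6]), 20.1) ztop 0.1318 zmax 0.134
  top (array([408.4,  -1.8]), array([24.7, 24.2]), -89.9)
jar all (array([715.4,  -4.7]), array([63. , 61.7]), -3.7) ztop 0.0981 zmax 0.101
  top (array([718.1,  -7.5]), array([57. , 54.5]), -25.1)
beaker all (array([765.7, 237.5]), array([70.4, 68. ]), -25.6) ztop 0.0914 zmax 0.094
  top (array([765.7, 237.5]), array([70.4, 68. ]), -25.6)
```

>>> servo_tool(
  moves=[
    {"jaw": 1,"dx": 0.04,"dy": 0.045,"dz": -0.002,"roll": 6.4},
    {"jaw": 1,"dx": 0.04,"dy": 0.045,"dz": -0.002,"roll": 6.4},
    {"jaw": 1,"dx": 0.04,"dy": 0.045,"dz": -0.002,"roll": 6.4},
    {"jaw": 1,"dx": 0.04,"dy": 0.045,"dz": -0.002,"roll": 6.4},
    {"jaw": 1,"dx": 0.04,"dy": 0.045,"dz": -0.002,"roll": 6.4},
    {"jaw": 1,"dx": 0.04,"dy": 0.045,"dz": -0.002,"roll": 6.4},
    {"jaw": 1,"dx": 0.04,"dy": 0.045,"dz": -0.002,"roll": 6.4},
    {"jaw": 1,"dx": 0.04,"dy": 0.045,"dz": -0.002,"roll": 6.4},
    {"jaw": 1,"dx": 0.04,"dy": 0.045,"dz": -0.002,"roll": 6.4},
    {"jaw": 1,"dx": 0.04,"dy": 0.045,"dz": -0.002,"roll": 6.1},
  ],
  newtons=30,
)

```text
t: 1.4
eef_pos: [0.6462, -0.1771, 0.1825]
ee_rot: [3.141, -0.0, -1.654]
force: [0.6, -1.4, 0.2]
width: 0.0874
gripper_force: 0.0
```

```bash
cat >> h.py <<'E'
def snap(n,tag):
    from station import grab_frame,calibration,get_state
    c=calibration(n);p,d=grab_frame(n)
    cv2.imwrite(f'pics/{tag}.png',p[:,:,::-1])
    s=get_state();print(np.round(s['eef_pos'],4),np.round(np.degrees(s['ee_rot']),2),round(s['t'],2))
    return cloud(dict(p=p,d=d,K=np.array(c['intrinsics']),R=np.array(c['R']),t=np.array(c['t'])))
E
python3 - <<'E'
from h import *
p,W=snap('wrist','w1'); Z=W[...,2]
near=np.hypot(W[...,0]-.6475,W[...,1]+.178)<.075
for lo,hi in((.02,.05),(.03,.05)):
    m=clean(near&(Z>lo)&(Z<hi));print(rect(W[m][:,:2]),np.median(Z[m]),m.sum())
hsv=cv2.cvtColor(p,cv2.COLOR_RGB2HSV)
m=clean(near&(Z>.02)&(Z<.05)&(hsv[...,1]<100));print('plate',rect(W[m][:,:2]))
E
```

```text
[ 0.6504 -0.1725  0.1814] [-1.7996e+02  3.0000e-02 -9.4290e+01] 1.45
(array([ 647.4, -178.7]), array([110.2,  50.1]), 84.9) 0.03668132912372102 7439
(array([ 647.3, -178.6]), array([110.1,  50.1]), 85.0) 0.03668356611809894 7415
plate (array([ 647.8, -177.8]), array([100.8,  44.6]), 84.9)
```

View pics/w1.png

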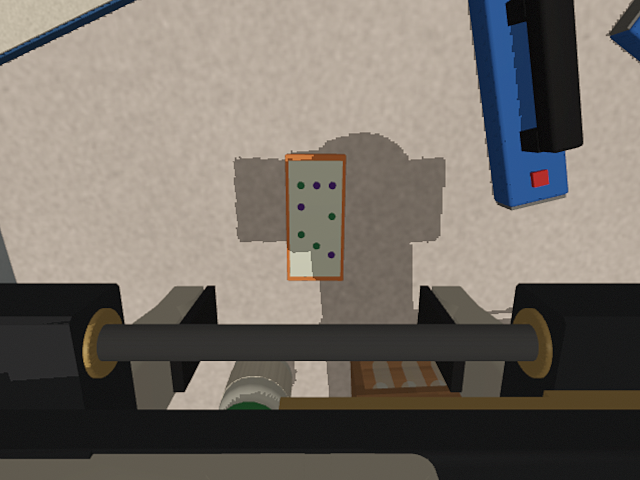

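The wrist view has the holder at about (316,217), lying open and between the fingers. The lamp is at upper right.

>>> servo_tool(
  moves=[
    {"jaw": 1,"dz": -0.02},
    {"jaw": 1,"dz": -0.03},
    {"jaw": 1,"dz": -0.03},
    {"jaw": 1,"dz": -0.02},
    {"jaw": 1},
    {"jaw": 1},
    {"jaw": 1},
    {"jaw": 1},
    {"jaw": 1},
    {"jaw": 1},
  ],
)

```text
$.moves[0]: bad value
```

>>> servo_tool(
  moves=[
    {"jaw": 1,"dx": 0,"dy": 0,"dz": -0.02,"roll": 0},
    {"jaw": 1,"dx": 0,"dy": 0,"dz": -0.03,"roll": 0},
    {"jaw": 1,"dx": 0,"dy": 0,"dz": -0.03,"roll": 0},
    {"jaw": 1,"dx": 0,"dy": 0,"dz": -0.02,"roll": 0},
    {"jaw": 1,"dx": 0,"dy": 0,"dz": 0,"roll": 0},
    {"jaw": 1,"dx": 0,"dy": 0,"dz": 0,"roll": 0},
    {"jaw": 1,"dx": 0,"dy": 0,"dz": 0,"roll": 0},
    {"jaw": 1,"dx": 0,"dy": 0,"dz": 0,"roll": 0},
    {"jaw": 1,"dx": 0,"dy": 0,"dz": 0,"roll": 0},
    {"jaw": 1,"dx": 0,"dy": 0,"dz": 0,"roll": 0},
  ],
)

```text
t: 2.7
eef_pos: [0.6452, -0.1789, 0.0829]
ee_rot: [-3.141, 0.0, -1.658]
force: [-0.1, 0.7, -0.1]
width: 0.0876
gripper_force: 0.0
```

>>> servo_tool(
  moves=[
    {"jaw": 1,"dx": 0.002,"dy": 0,"dz": -0.02,"roll": 0},
    {"jaw": 1,"dx": 0,"dy": 0,"dz": -0.03,"roll": 0},
    {"jaw": 1,"dx": 0,"dy": 0,"dz": -0.015,"roll": 0},
    {"jaw": 1,"dx": 0,"dy": 0,"dz": -0.007,"roll": 0},
    {"jaw": 1,"dx": 0,"dy": 0,"dz": 0,"roll": 0},
    {"jaw": 1,"dx": 0,"dy": 0,"dz": 0,"roll": 0},
    {"jaw": 0.4,"dx": 0,"dy": 0,"dz": 0,"roll": 0},
    {"jaw": 0.4,"dx": 0,"dy": 0,"dz": 0,"roll": 0},
    {"jaw": 0.4,"dx": 0,"dy": 0,"dz": 0,"roll": 0},
    {"jaw": 0.4,"dx": 0,"dy": 0,"dz": 0,"roll": 0},
  ],
  newtons=30,
)

```text
t: 3.95
eef_pos: [0.6472, -0.1789, 0.0108]
ee_rot: [-3.141, 0.0, -1.658]
force: [-0.6, 0.4, -0.8]
width: 0.0527
gripper_force: 0.0
```

>>> servo_tool(
  moves=[
    {"jaw": 0.4,"dx": 0,"dy": 0,"dz": 0,"roll": 0},
    {"jaw": 0.4,"dx": 0,"dy": 0,"dz": 0,"roll": 0},
    {"jaw": 0.4,"dx": 0,"dy": 0,"dz": 0.02,"roll": 0},
    {"jaw": 0.4,"dx": 0,"dy": 0,"dz": 0.03,"roll": 0},
    {"jaw": 0.4,"dx": 0,"dy": 0,"dz": 0.04,"roll": 0},
    {"jaw": 0.4,"dx": 0,"dy": 0,"dz": 0.04,"roll": 0},
    {"jaw": 0.4,"dx": 0,"dy": 0,"dz": 0.04,"roll": 0},
    {"jaw": 0.4,"dx": 0,"dy": 0,"dz": 0.03,"roll": 0},
    {"jaw": 0.4,"dx": 0,"dy": 0,"dz": 0.02,"roll": 0},
    {"jaw": 0.4,"dx": 0,"dy": 0,"dz": 0,"roll": 0},
  ],
)

```text
t: 5.2
eef_pos: [0.6477, -0.1788, 0.232]
ee_rot: [-3.139, 0.0, -1.658]
force: [0.0, -0.3, -2.6]
width: 0.0483
gripper_force: 30.0
```

>>> servo_tool(
  moves=[
    {"jaw": 0.4,"dx": -0.006,"dy": 0.03,"dz": 0,"roll": -1.5},
    {"jaw": 0.4,"dx": -0.012,"dy": 0.06,"dz": 0,"roll": -1.5},
    {"jaw": 0.4,"dx": -0.012,"dy": 0.06,"dz": 0,"roll": -2},
    {"jaw": 0.4,"dx": -0.012,"dy": 0.06,"dz": 0,"roll": -2},
    {"jaw": 0.4,"dx": -0.012,"dy": 0.06,"dz": 0,"roll": -2},
    {"jaw": 0.4,"dx": -0.012,"dy": 0.06,"dz": 0,"roll": -2},
    {"jaw": 0.4,"dx": -0.012,"dy": 0.06,"dz": 0,"roll": -1.5},
    {"jaw": 0.4,"dx": -0.012,"dy": 0.06,"dz": 0,"roll": -1.5},
    {"jaw": 0.4,"dx": -0.012,"dy": 0.06,"dz": 0,"roll": -1.5},
    {"jaw": 0.4,"dx": -0.004,"dy": 0.03,"dz": 0,"roll": 0},
  ],
)

```text
t: 6.45
eef_pos: [0.5395, 0.3636, 0.2285]
ee_rot: [3.14, -0.002, -1.927]
force: [1.6, 0.1, -1.2]
width: 0.0485
gripper_force: 30.0
```

>>> servo_tool(
  moves=[
    {"jaw": 0.4,"dx": 0,"dy": 0,"dz": 0,"roll": 0},
    {"jaw": 0.4,"dx": 0,"dy": 0,"dz": 0,"roll": 0},
    {"jaw": 0.4,"dx": 0,"dy": 0,"dz": 0,"roll": 0},
    {"jaw": 0.4,"dx": 0,"dy": 0,"dz": 0,"roll": 0},
    {"jaw": 0.4,"dx": 0,"dy": 0,"dz": 0,"roll": 0},
    {"jaw": 0.4,"dx": 0,"dy": 0,"dz": 0,"roll": 0},
    {"jaw": 0.4,"dx": 0,"dy": 0,"dz": 0,"roll": 0},
    {"jaw": 0.4,"dx": 0,"dy": 0,"dz": 0,"roll": 0},
    {"jaw": 0.4,"dx": 0,"dy": 0,"dz": 0,"roll": 0},
    {"jaw": 0.4,"dx": 0,"dy": 0,"dz": 0,"roll": 0},
  ],
)

```text
t: 7.7
eef_pos: [0.5412, 0.3612, 0.2306]
ee_rot: [-3.142, -0.0, -1.928]
force: [0.6, -0.6, -1.5]
width: 0.0481
gripper_force: 30.0
```

```bash
python3 - <<'E'
from h import *
p,W=snap('wrist','w2'); Z=W[...,2]
np.savez('w2.npz',p=p,W=W)
near=np.hypot(W[...,0]-.51,W[...,1]-.2765)<.085
m=clean(near&(Z>.008)&(Z<.022));print('foot',rect(W[m][:,:2]),m.sum(),np.median(Z[m]))
m=near&(Z>.03)&(Z<.045);print('post',rect(W[m][:,:2]),W[m].mean(0),m.sum())
m=(Z>.2)&(Z<.28)&(np.hypot(W[...,0]-.5415,W[...,1]-.361)<.07)
print('held pts',m.sum())
if m.sum()>50:
    hsv=cv2.cvtColor(p,cv2.COLOR_RGB2HSV)
    print(rect(W[m][:,:2]),np.percentile(Z[m],[5,50,95]))
    m=m&(hsv[...,0]<25)&(hsv[...,1]>120);print('orange',rect(W[m][:,:2]),m.sum())
E
```

```text
[0.5412 0.3612 0.2306] [ 180.     -0.   -110.49] 7.75
foot (array([508.9, 277.2]), array([110.4, 110.2]), 69.4) 13439 0.014318600694127513
post (array([509. , 277.6]), array([13. , 12.8]), 69.4) [0.50904104 0.27755054 0.03622755] 240
held pts 23593
(array([539.1, 356.4]), array([100.1,  81. ]), 69.4) [0.25474175 0.25669869 0.27047664]
orange (array([539.1, 356.3]), array([99.9, 49.8]), 69.5) 3728
```

View pics/w2.png

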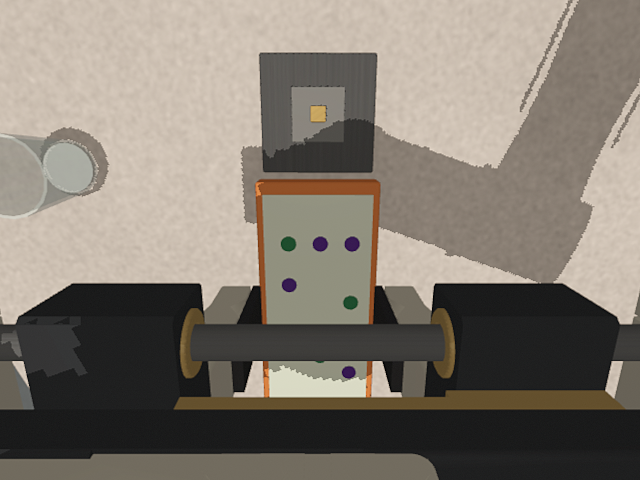

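The stand is at (318,113) and the holder is held straight below it in the picture. Both are aligned with the gripper at yaw 69.4–69.5°.

>>> servo_tool(
  moves=[
    {"jaw": 0.4,"dx": -0.008,"dy": -0.021,"dz": 0,"roll": 0},
    {"jaw": 0.4,"dx": -0.012,"dy": -0.0316,"dz": -0.01,"roll": 0},
    {"jaw": 0.4,"dx": -0.012,"dy": -0.031,"dz": -0.03,"roll": 0},
    {"jaw": 0.4,"dx": 0,"dy": 0,"dz": -0.04,"roll": 0},
    {"jaw": 0.4,"dx": 0,"dy": 0,"dz": -0.04,"roll": 0},
    {"jaw": 0.4,"dx": 0,"dy": 0,"dz": -0.03,"roll": 0},
    {"jaw": 0.4,"dx": 0,"dy": 0,"dz": -0.016,"roll": 0},
    {"jaw": 0.4,"dx": 0,"dy": 0,"dz": 0,"roll": 0},
    {"jaw": 0.4,"dx": 0,"dy": 0,"dz": 0,"roll": 0},
    {"jaw": 0.4,"dx": 0,"dy": 0,"dz": 0,"roll": 0},
  ],
)

```text
t: 9.0
eef_pos: [0.5099, 0.2782, 0.066]
ee_rot: [-3.141, 0.002, -1.928]
force: [0.5, 0.8, -1.7]
width: 0.0483
gripper_force: 30.0
```

>>> servo_tool(
  moves=[
    {"jaw": 0.4,"dx": 0,"dy": 0,"dz": 0,"roll": 0},
    {"jaw": 0.4,"dx": 0,"dy": 0,"dz": 0,"roll": 0},
    {"jaw": 0.4,"dx": 0,"dy": 0,"dz": -0.008,"roll": 0},
    {"jaw": 0.4,"dx": 0,"dy": 0,"dz": -0.008,"roll": 0},
    {"jaw": 0.4,"dx": 0,"dy": 0,"dz": -0.005,"roll": 0},
    {"jaw": 0.4,"dx": 0,"dy": 0,"dz": -0.003,"roll": 0},
    {"jaw": 0.4,"dx": 0,"dy": 0,"dz": 0,"roll": 0},
    {"jaw": 0.4,"dx": 0,"dy": 0,"dz": 0,"roll": 0},
    {"jaw": 0.4,"dx": 0,"dy": 0,"dz": 0,"roll": 0},
    {"jaw": 0.4,"dx": 0,"dy": 0,"dz": 0,"roll": 0},
  ],
)

```text
t: 10.25
eef_pos: [0.5093, 0.2776, 0.0409]
ee_rot: [-3.141, 0.0, -1.928]
force: [0.0, 0.1, -1.4]
width: 0.0482
gripper_force: 30.0
```

No contact force at 7 mm below the post's tip, so the fit is engaging; pushing on.

>>> servo_tool(
  moves=[
    {"jaw": 0.4,"dx": 0,"dy": 0,"dz": -0.004,"roll": 0},
    {"jaw": 0.4,"dx": 0,"dy": 0,"dz": -0.004,"roll": 0},
    {"jaw": 0.4,"dx": 0,"dy": 0,"dz": -0.004,"roll": 0},
    {"jaw": 0.4,"dx": 0,"dy": 0,"dz": -0.003,"roll": 0},
    {"jaw": 0.4,"dx": 0,"dy": 0,"dz": -0.001,"roll": 0},
    {"jaw": 0.4,"dx": 0,"dy": 0,"dz": 0,"roll": 0},
    {"jaw": 0.4,"dx": 0,"dy": 0,"dz": 0,"roll": 0},
    {"jaw": 0.4,"dx": 0,"dy": 0,"dz": 0,"roll": 0},
    {"jaw": 0.4,"dx": 0,"dy": 0,"dz": 0,"roll": 0},
    {"jaw": 0.4,"dx": 0,"dy": 0,"dz": 0,"roll": 0},
  ],
)

```text
t: 11.5
eef_pos: [0.5091, 0.2774, 0.0256]
ee_rot: [-3.141, -0.0, -1.928]
force: [-4.0, -0.6, 8.5]
width: 0.0481
gripper_force: 30.0
```

>>> servo_tool(
  moves=[
    {"jaw": 1,"dx": 0,"dy": 0,"dz": 0,"roll": 0},
    {"jaw": 1,"dx": 0,"dy": 0,"dz": 0,"roll": 0},
    {"jaw": 1,"dx": 0,"dy": 0,"dz": 0,"roll": 0},
    {"jaw": 1,"dx": 0,"dy": 0,"dz": 0,"roll": 0},
    {"jaw": 1,"dx": 0,"dy": 0,"dz": 0,"roll": 0},
    {"jaw": 1,"dx": 0,"dy": 0,"dz": 0.02,"roll": 0},
    {"jaw": 1,"dx": 0,"dy": 0,"dz": 0.04,"roll": 0},
    {"jaw": 1,"dx": 0,"dy": 0,"dz": 0.05,"roll": 0},
    {"jaw": 1,"dx": 0,"dy": 0,"dz": 0.05,"roll": 0},
    {"jaw": 1,"dx": 0,"dy": 0,"dz": 0.03,"roll": 0},
  ],
)

```text
t: 12.75
eef_pos: [0.5098, 0.278, 0.2177]
ee_rot: [-3.14, 0.003, -1.928]
force: [0.5, 0.6, -0.1]
width: 0.0877
gripper_force: 0.0
```

>>> servo_tool(
  moves=[
    {"jaw": 1,"dx": 0,"dy": 0,"dz": 0,"roll": 0},
    {"jaw": 1,"dx": 0,"dy": 0,"dz": 0,"roll": 0},
    {"jaw": 1,"dx": 0,"dy": 0,"dz": 0,"roll": 0},
    {"jaw": 1,"dx": 0,"dy": 0,"dz": 0,"roll": 0},
    {"jaw": 1,"dx": 0,"dy": 0,"dz": 0,"roll": 0},
    {"jaw": 1,"dx": 0,"dy": 0,"dz": 0,"roll": 0},
    {"jaw": 1,"dx": 0,"dy": 0,"dz": 0,"roll": 0},
    {"jaw": 1,"dx": 0,"dy": 0,"dz": 0,"roll": 0},
    {"jaw": 1,"dx": 0,"dy": 0,"dz": 0,"roll": 0},
    {"jaw": 1,"dx": 0,"dy": 0,"dz": 0,"roll": 0},
  ],
)

```text
t: 14.0
eef_pos: [0.5092, 0.2776, 0.2147]
ee_rot: [-3.142, 0.0, -1.929]
force: [-0.0, -0.1, -0.1]
width: 0.0874
gripper_force: 0.0
```

```bash
python3 - <<'E'
from h import *
p,W=snap('wrist','w3'); Z=W[...,2]
near=np.hypot(W[...,0]-.51,W[...,1]-.2765)<.075
m=clean(near&(Z>.04)&(Z<.07));q=W[m];print('holder',rect(q[:,:2]),m.sum(),np.percentile(q[:,2],[5,50,95]))
A=np.c_[q[:,:2]-q[:,:2].mean(0),np.ones(len(q))];print('slopes',np.linalg.lstsq(A,q[:,2],rcond=None)[0])
E
```

```text
[0.5092 0.2776 0.2147] [ 180.     0.  -110.5] 14.05
holder (array([508.5, 277.2]), array([109.6,  50. ]), 69.5) 6736 [0.04975507 0.05166117 0.05301184]
slopes [0.00052785 0.00377865 0.05154796]
```

The holder is seated and level, with its top at 52 mm. Next, the lamp.

>>> servo_tool(
  moves=[
    {"jaw": 1,"dx": -0.002,"dy": -0.03,"dz": 0,"roll": 3},
    {"jaw": 1,"dx": -0.004,"dy": -0.06,"dz": 0,"roll": 3},
    {"jaw": 1,"dx": -0.004,"dy": -0.06,"dz": 0,"roll": 3},
    {"jaw": 1,"dx": -0.004,"dy": -0.06,"dz": 0,"roll": 3},
    {"jaw": 1,"dx": -0.004,"dy": -0.06,"dz": 0,"roll": 3},
    {"jaw": 1,"dx": -0.004,"dy": -0.06,"dz": 0,"roll": 3},
    {"jaw": 1,"dx": -0.004,"dy": -0.06,"dz": 0,"roll": 3},
    {"jaw": 1,"dx": -0.004,"dy": -0.06,"dz": 0,"roll": 3},
    {"jaw": 1,"dx": -0.004,"dy": -0.06,"dz": 0,"roll": 3},
    {"jaw": 1,"dx": 0,"dy": -0.045,"dz": 0,"roll": 3},
  ],
)

```text
t: 15.3
eef_pos: [0.4746, -0.2798, 0.2149]
ee_rot: [-3.141, -0.0, -1.404]
force: [0.6, 0.2, 0.2]
width: 0.0876
gripper_force: 0.0
```

>>> servo_tool(
  moves=[
    {"jaw": 0.6,"dx": 0,"dy": 0,"dz": 0,"roll": 0},
    {"jaw": 0.6,"dx": 0,"dy": 0,"dz": 0,"roll": 0},
    {"jaw": 0.6,"dx": 0,"dy": 0,"dz": 0,"roll": 0},
    {"jaw": 0.6,"dx": 0,"dy": 0,"dz": 0,"roll": 0},
    {"jaw": 0.6,"dx": 0,"dy": 0,"dz": 0,"roll": 0},
    {"jaw": 0.6,"dx": 0,"dy": 0,"dz": 0,"roll": 0},
    {"jaw": 0.6,"dx": 0,"dy": 0,"dz": 0,"roll": 0},
    {"jaw": 0.6,"dx": 0,"dy": 0,"dz": 0,"roll": 0},
    {"jaw": 0.6,"dx": 0,"dy": 0,"dz": 0,"roll": 0},
    {"jaw": 0.6,"dx": 0,"dy": 0,"dz": 0,"roll": 0},
  ],
)

```text
t: 16.55
eef_pos: [0.4752, -0.2775, 0.2146]
ee_rot: [3.142, -0.0, -1.405]
force: [0.4, -0.7, 0.4]
width: 0.0527
gripper_force: 0.0
```

```bash
python3 - <<'E'
from h import *
p,W=snap('wrist','w4'); Z=W[...,2]
near=np.hypot(W[...,0]-.475,W[...,1]+.2775)<.12
for lo,hi in((.07,.09),(.03,.042)):
    m=clean(near&(Z>lo)&(Z<hi));q=W[m];print(rect(q[:,:2]),m.sum(),np.median(q[:,2]))
E
```

```text
[ 0.4752 -0.2775  0.2146] [180.    0.  -80.5] 16.6
(array([ 474. , -277.9]), array([110.2,  22. ]), -80.6) 3471 0.08116315633828418
(array([ 473.9, -277.8]), array([207.,  50.]), -80.6) 8059 0.03519974966889809
```

View pics/w4.png

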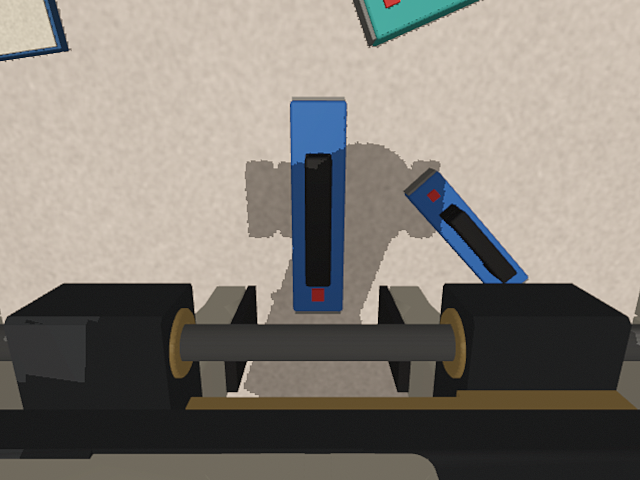

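The lamp's handle is centred and aligned at (318,220). The small decoy at (465,230) stays clear.

>>> servo_tool(
  moves=[
    {"jaw": 0.6,"dx": -0.001,"dy": 0,"dz": -0.02,"roll": 0},
    {"jaw": 0.6,"dx": 0,"dy": 0,"dz": -0.04,"roll": 0},
    {"jaw": 0.6,"dx": 0,"dy": 0,"dz": -0.04,"roll": 0},
    {"jaw": 0.6,"dx": 0,"dy": 0,"dz": -0.03,"roll": 0},
    {"jaw": 0.6,"dx": 0,"dy": 0,"dz": -0.02,"roll": 0},
    {"jaw": 0.6,"dx": 0,"dy": 0,"dz": -0.0125,"roll": 0},
    {"jaw": 0.6,"dx": 0,"dy": 0,"dz": 0,"roll": 0},
    {"jaw": 0.6,"dx": 0,"dy": 0,"dz": 0,"roll": 0},
    {"jaw": 0.1,"dx": 0,"dy": 0,"dz": 0,"roll": 0},
    {"jaw": 0.1,"dx": 0,"dy": 0,"dz": 0,"roll": 0},
  ],
  newtons=50,
)

```text
t: 17.85
eef_pos: [0.4746, -0.2775, 0.0528]
ee_rot: [-3.141, -0.0, -1.405]
force: [0.3, -0.4, 0.2]
width: 0.0383
gripper_force: 0.0
```

>>> servo_tool(
  moves=[
    {"jaw": 0.1,"dx": 0,"dy": 0,"dz": 0,"roll": 0},
    {"jaw": 0.1,"dx": 0,"dy": 0,"dz": 0,"roll": 0},
    {"jaw": 0.1,"dx": 0,"dy": 0,"dz": 0,"roll": 0},
    {"jaw": 0.1,"dx": 0,"dy": 0,"dz": 0,"roll": 0},
    {"jaw": 0.1,"dx": 0,"dy": 0,"dz": 0,"roll": 0},
    {"jaw": 0.1,"dx": 0,"dy": 0,"dz": 0,"roll": 0},
    {"jaw": 0.1,"dx": 0,"dy": 0,"dz": 0.01,"roll": 0},
    {"jaw": 0.1,"dx": 0,"dy": 0,"dz": 0.02,"roll": 0},
    {"jaw": 0.1,"dx": 0,"dy": 0,"dz": 0.03,"roll": 0},
    {"jaw": 0.1,"dx": 0,"dy": 0,"dz": 0.03,"roll": 0},
  ],
)

```text
t: 19.1
eef_pos: [0.473, -0.2772, 0.1426]
ee_rot: [3.14, 0.001, -1.405]
force: [0.7, -0.1, -4.0]
width: 0.0208
gripper_force: 50.0
```

>>> servo_tool(
  moves=[
    {"jaw": 0.1,"dx": 0,"dy": 0,"dz": 0.03,"roll": 0},
    {"jaw": 0.1,"dx": 0,"dy": 0,"dz": 0.03,"roll": 0},
    {"jaw": 0.1,"dx": 0,"dy": 0,"dz": 0.03,"roll": 0},
    {"jaw": 0.1,"dx": 0,"dy": 0,"dz": 0.02,"roll": 0},
    {"jaw": 0.1,"dx": 0,"dy": 0,"dz": 0.01,"roll": 0},
    {"jaw": 0.1,"dx": 0,"dy": 0.01,"dz": 0,"roll": 0},
    {"jaw": 0.1,"dx": 0,"dy": 0.02,"dz": 0,"roll": -2},
    {"jaw": 0.1,"dx": 0.002,"dy": 0.03,"dz": 0,"roll": -2},
    {"jaw": 0.1,"dx": 0.002,"dy": 0.03,"dz": 0,"roll": -2},
    {"jaw": 0.1,"dx": 0.002,"dy": 0.03,"dz": 0,"roll": -2},
  ],
)

```text
t: 20.35
eef_pos: [0.4792, -0.1559, 0.2607]
ee_rot: [3.139, 0.001, -1.546]
force: [0.7, -0.9, -4.8]
width: 0.021
gripper_force: 50.0
```

>>> servo_tool(
  moves=[
    {"jaw": 0.1,"dx": 0.003,"dy": 0.04,"dz": 0,"roll": -2},
    {"jaw": 0.1,"dx": 0.003,"dy": 0.04,"dz": 0,"roll": -2},
    {"jaw": 0.1,"dx": 0.003,"dy": 0.04,"dz": 0,"roll": -2},
    {"jaw": 0.1,"dx": 0.003,"dy": 0.04,"dz": 0,"roll": -2},
    {"jaw": 0.1,"dx": 0.003,"dy": 0.04,"dz": 0,"roll": -2},
    {"jaw": 0.1,"dx": 0.003,"dy": 0.04,"dz": 0,"roll": -2},
    {"jaw": 0.1,"dx": 0.003,"dy": 0.04,"dz": 0,"roll": -2},
    {"jaw": 0.1,"dx": 0.003,"dy": 0.04,"dz": 0,"roll": -2},
    {"jaw": 0.1,"dx": 0.0025,"dy": 0.04,"dz": 0,"roll": -2},
    {"jaw": 0.1,"dx": 0.002,"dy": 0.03,"dz": 0,"roll": -2},
  ],
)

```text
t: 21.6
eef_pos: [0.5074, 0.2341, 0.2605]
ee_rot: [3.14, -0.002, -1.894]
force: [0.1, 0.6, -4.6]
width: 0.0205
gripper_force: 50.0
```

>>> servo_tool(
  moves=[
    {"jaw": 0.1,"dx": 0,"dy": 0.02,"dz": 0,"roll": -2},
    {"jaw": 0.1,"dx": 0,"dy": 0.015,"dz": 0,"roll": 0},
    {"jaw": 0.1,"dx": 0,"dy": 0.01,"dz": 0,"roll": 0},
    {"jaw": 0.1,"dx": 0,"dy": 0,"dz": 0,"roll": 0},
    {"jaw": 0.1,"dx": 0,"dy": 0,"dz": 0,"roll": 0},
    {"jaw": 0.1,"dx": 0,"dy": 0,"dz": 0,"roll": 0},
    {"jaw": 0.1,"dx": 0,"dy": 0,"dz": 0,"roll": 0},
    {"jaw": 0.1,"dx": 0,"dy": 0,"dz": 0,"roll": 0},
    {"jaw": 0.1,"dx": 0,"dy": 0,"dz": 0,"roll": 0},
    {"jaw": 0.1,"dx": 0,"dy": 0,"dz": 0,"roll": 0},
  ],
)

```text
t: 22.85
eef_pos: [0.5087, 0.2775, 0.2622]
ee_rot: [-3.142, 0.0, -1.929]
force: [0.1, -0.3, -4.8]
width: 0.0208
gripper_force: 50.0
```

```bash
python3 - <<'E'
from h import *
for n in('scene','side'):
    p,W=snap(n,n+'5'); Z=W[...,2]; hsv=cv2.cvtColor(p,cv2.COLOR_RGB2HSV)
    blue=(abs(hsv[...,0].astype(int)-112)<12)&(hsv[...,1]>120)&(np.hypot(W[...,0]-.509,W[...,1]-.2)<.25)&(Z>.1)
    q=W[clean(blue)];print(n,'lamp blue',rect(q[:,:2]),q.shape,np.percentile(q[:,2],[1,50,99]).round(4))
    t=q[q[:,2]>np.percentile(q[:,2],99)-.012]
    A=np.c_[t[:,:2]-t[:,:2].mean(0),np.ones(len(t))];print('slopes',np.linalg.lstsq(A,t[:,2],rcond=None)[0],rect(t[:,:2]))
E
```

```text
[0.5087 0.2775 0.2621] [ 1.800e+02 -1.000e-02 -1.105e+02] 22.9
scene lamp blue (array([509.1, 274.3]), array([200.4,  57.1]), 69.8) (1256, 3) [0.218  0.2443 0.2674]
slopes [ 0.11223817 -0.09162362  0.26767371] (array([513.2, 279.9]), array([97. , 22.7]), 68.3)
[0.5087 0.2775 0.2621] [ 180.    -0.  -110.5] 22.95
side lamp blue (array([520.1, 314.3]), array([124.4,  49.2]), 69.1) (1935, 3) [0.2205 0.2455 0.2733]
slopes [-0.24414318 -0.10784417  0.27225112] (array([515.8, 314.3]), array([47.9, 15.3]), 43.1)
```

View pics/scene5.png

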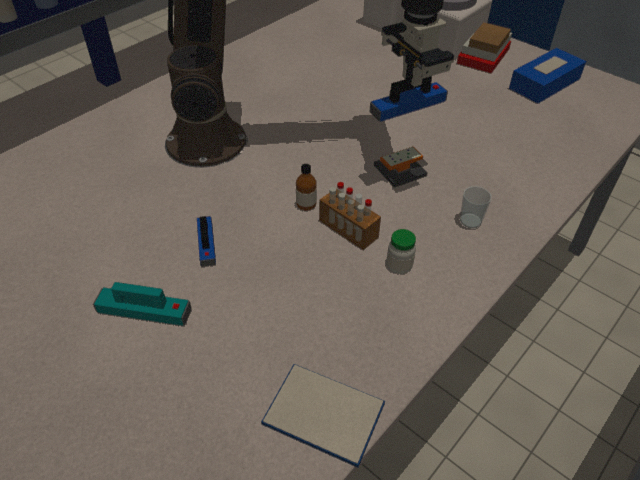

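The lamp hangs level over the stand at about (410,100), and nothing else has moved. Lowering it now.

>>> servo_tool(
  moves=[
    {"jaw": 0.1,"dx": 0,"dy": 0,"dz": -0.01,"roll": 0},
    {"jaw": 0.1,"dx": 0,"dy": 0,"dz": -0.02,"roll": 0},
    {"jaw": 0.1,"dx": 0,"dy": 0,"dz": -0.025,"roll": 0},
    {"jaw": 0.1,"dx": 0,"dy": 0,"dz": -0.025,"roll": 0},
    {"jaw": 0.1,"dx": 0,"dy": 0,"dz": -0.02,"roll": 0},
    {"jaw": 0.1,"dx": 0,"dy": 0,"dz": -0.015,"roll": 0},
    {"jaw": 0.1,"dx": 0,"dy": 0,"dz": -0.01,"roll": 0},
    {"jaw": 0.1,"dx": 0,"dy": 0,"dz": -0.005,"roll": 0},
    {"jaw": 0.1,"dx": 0,"dy": 0,"dz": -0.002,"roll": 0},
    {"jaw": 0.1,"dx": 0,"dy": 0,"dz": 0,"roll": 0},
  ],
)

```text
t: 24.2
eef_pos: [0.5089, 0.2777, 0.1306]
ee_rot: [-3.141, 0.001, -1.928]
force: [-0.2, -0.5, -3.9]
width: 0.0212
gripper_force: 50.0
```

>>> servo_tool(
  moves=[
    {"jaw": 0.1,"dx": 0,"dy": 0,"dz": 0,"roll": 0},
    {"jaw": 0.1,"dx": 0,"dy": 0,"dz": 0,"roll": 0},
    {"jaw": 0.1,"dx": 0,"dy": 0,"dz": 0,"roll": 0},
    {"jaw": 0.1,"dx": 0,"dy": 0,"dz": 0,"roll": 0},
    {"jaw": 0.1,"dx": 0,"dy": 0,"dz": 0,"roll": 0},
    {"jaw": 0.1,"dx": 0,"dy": 0,"dz": 0,"roll": 0},
    {"jaw": 0.1,"dx": 0,"dy": 0,"dz": 0,"roll": 0},
    {"jaw": 0.1,"dx": 0,"dy": 0,"dz": 0,"roll": 0},
    {"jaw": 0.1,"dx": 0,"dy": 0,"dz": 0,"roll": 0},
    {"jaw": 0.1,"dx": 0,"dy": 0,"dz": 0,"roll": 0},
  ],
)

```text
t: 25.45
eef_pos: [0.5087, 0.2776, 0.1302]
ee_rot: [-3.142, 0.0, -1.929]
force: [-0.3, -0.3, -4.2]
width: 0.0212
gripper_force: 50.0
```

```bash
python3 - <<'E'
from h import *
for n in('scene','side','wrist'):
    p,W=snap(n,n+'6'); Z=W[...,2]; hsv=cv2.cvtColor(p,cv2.COLOR_RGB2HSV)
    near=np.hypot(W[...,0]-.509,W[...,1]-.277)<.12
    blue=(abs(hsv[...,0].astype(int)-112)<12)&(hsv[...,1]>100)&near&(Z>.06)&(Z<.125)
    q=W[clean(blue)];print(n,'lamp',rect(q[:,:2]),q.shape,np.percentile(q[:,2],[1,50,99]).round(4))
    t=q[(q[:,2]>.107)&(q[:,2]<.121)]
    if len(t)>30:
        a=np.radians(69.5);r=t[:,:2]-[.509,.277]
        A=np.c_[r@[np.cos(a),np.sin(a)],r@[-np.sin(a),np.cos(a)],np.ones(len(t))]
        print(' slope along,across',np.linalg.lstsq(A,t[:,2],rcond=None)[0].round(4),rect(t[:,:2]))
    pl=near&(hsv[...,1]>150)&(hsv[...,0]<20)&(Z>.03)&(Z<.062)
    if pl.sum()>20: print(' orange',rect(W[pl][:,:2]),np.percentile(Z[pl],[2,98]))
E
```

```text
[0.5087 0.2776 0.1302] [-180.     0.  -110.5] 25.5
scene lamp (array([509.2, 274.1]), array([205.1,  57.2]), 69.4) (1125, 3) [0.0844 0.1123 0.1198]
 slope along,across [-0.0007  0.0238  0.1142] (array([509.2, 273.7]), array([203.9,  55.4]), 68.7)
 orange (array([526.5, 263.2]), array([113.9,  42.9]), 51.6) [0.03181645 0.05502088]
[0.5087 0.2775 0.1302] [-180.     0.  -110.5] 25.55
side lamp (array([528.6, 335. ]), array([80.5, 50.6]), 68.3) (1243, 3) [0.0871 0.1136 0.1203]
 slope along,across [-0.0127 -0.0352  0.115 ] (array([528.9, 334.9]), array([80.5, 49.9]), 68.6)
 orange (array([500.5, 324. ]), array([36.9, 12.7]), 49.0) [0.04010926 0.05386698]
[0.5087 0.2775 0.1302] [ 180.     0.  -110.5] 25.6
wrist lamp (array([492.2, 233.6]), array([107.5,  50. ]), 69.6) (14583, 3) [0.111  0.1131 0.1148]
 slope along,across [ 0.0002 -0.0022  0.1131] (array([492.2, 233.6]), array([107.5,  50. ]), 69.6)
```

```bash
python3 -c "
import cv2
a=cv2.imread('pics/scene6.png')[60:210,330:500];b=cv2.imread('pics/side6.png')[330:480,150:370]
a=cv2.resize(a,(380,335));b=cv2.resize(b,(410,335))
cv2.imwrite('pics/c6.png',cv2.hconcat([a,b]))"
```

```text
(no output)
```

View pics/c6.png

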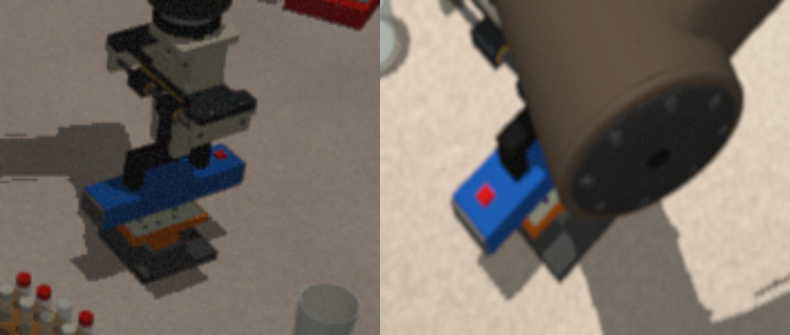

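The lamp is level and about 25 mm above the plate. It is centred within 2 mm and its yaw is within 0.2°.

```bash
python3 -c "
from station import *
print(job_done())"
```

```text
the job is handed in; nothing more can be done
None
```

I handed the job in at about 26 s: the holder is seated on the post and released, and the gripper is holding the lamp still and level, about 25 mm above the plate's centre and in line with it; no verdict came back.

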